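# Step the batch counter to its red number

### The arm

A 6-joint arm with a two-finger parallel gripper is mounted at the origin on the work surface; the furniture and walls round the work are solid. World frame = base frame: x ahead of the robot, y to its left, z up, the work surface at z = 0. Lengths are in m, angles in rad, forces in N, time in s.
With the tool pointing down it reaches from about 0.325 to 1 m from the base axis. Payload 5.1 kg.
Tool frame: the origin (TCP) lies between the finger pads; the fingertips stand 8 mm ahead of it and the grasp point (between the pads) lies 11 mm behind it; z points along the fingers, y is the line along which they close (so a half turn about z gives the same grasp; the last joint's range is limited). The gripper opens to 85 mm and grips with 20 to 120 N. Pads are 22 mm wide; open, the fingers measure 114 mm over their backs; the gripper's body (76 mm by 85 mm) begins 54 mm behind the grasp point. The pads swing forward as they close: fully open they stand 13 mm farther back than shut.
Start: joints at [-0.083, 0.124, 1.65, -0, 1.367, -0.083], TCP at [0.65, -0, 0.239] pointing down, gripper open.
Joint ranges: [-2.61, 2.61], [-1.02, 2.33], [0.03, 2.71], [-1.35, 4.49], [0.32, 2.68], [-2.91, 2.91]. Speed limits (rad/s): [2.57, 2.57, 3.14, 3.14, 3.14, 3.14].

### API

Orientations are given as a unit quaternion [w, x, y, z].
In Python, from workcell import r gives the robot as it stands.
- The arm moves only by the shell command python3 -m handwheel 'ROWS'. ROWS is JSON, a list of rows, each an object of numbers: "grip": the opening, from -1 (shut) to 1 (fully open); "dx", "dy", "dz": the shift along the world's x, y, z each as a share of 100 mm, from -1 to 1; "twist": the turn about the world's z as a share of 30 degrees, from -1 to 1. A call has 1 to 20 rows; each row is the pose to reach, as a shift and turn from the pose commanded when the call began; what a row does not reach only later rows make up. A row lasts 1/8 s, in which the tool goes at most 62.5 mm and 10.7 degrees, less where a joint would pass 70% of its speed; a pose out of reach is approached as far as the arm can. A call with a number of a shift or a turn outside -1 to 1 is refused whole. A call with a gripper value outside its range is refused whole. The fingers move at their own pace and stop on an object; the grip force is fixed at half the most. Time passes only in rows, so rows that repeat a pose let the fingers close. It gives the time, the measured TCP pose, the force, the opening and the grip force at its end, in the units of the state.
- r.state(): the state, without advancing time (a new reading comes with each control period).
- r.get_image(name): name is "scene" or "side" or "wrist"; returns a dict with "img" (384x512x3 uint8, red, green, blue), "range_z" (384x512 float32, m along the optical axis (not along the pixel's ray), 0 where there is no reading), "vertical_fov" (degrees; the focal length in pixels is half the picture's height over the tangent of half this angle, whatever the lens; pixels are square), "cx", "cy" (the principal point, pixels), "R" (3x3) and "t" (3): a world point X has camera coordinates R X + t; the wrist camera has in their place "tool_from_camera" (4x4, takes a point from camera to tool coordinates, whose origin is the TCP and whose axes are the flange's). Camera axes: x right, y down, z forward; pixel columns grow to the right and rows downward; lengths in m; the calibration is good to about 2 mm. A picture is of the moment at which its call begins: read the wrist's pose just before it.
- r.hand_in(): hands the job in; it is judged then, once.
The state is a dict: "clock": time; "joint_positions": joint angles; "joint_velocities": joint speeds; "effort": joint torques, N m; "tcp_pos": TCP position; "ee_rot": TCP orientation; "ft_force": force on the tool from outside, world axes, zero at the start; "torque": the same for the moment, N m; "width": finger opening in m; "gripper_force": force on a finger pad.
Only numpy, scipy, OpenCV 4.12 (cv2) and the standard library are available. Lean on these libraries where they do the work, as an engineer would, in place of code of your own. Each camera call takes 0.05 s, during which the arm holds its last target. There are 200 camera calls.

### The job

Two push-button batch counters stand on the desk. Press the step button of the blue one, letting it come right up each time so that the next press counts, until the red number 6 on its dial stands at the white pointer. Each full press advances the dial by one number and it cannot be turned back, so do not go past; leave the reading of the yellow counter as it is.

Things in the scene. Friction and masses are not known exactly. Their poses are not given: they have to be found in the camera images.
- blue_counter: Fixed BLUE counter housing, 136 (x) x 92 (y) x 40 mm high; origin under its centre, own +x points away from the robot (within 20 degrees). Step button at x -46 mm; dial axis at x +22 mm, under a clear window with a steel rim 81 mm across, top 51 mm above the desk. A short white pointer bar on the rim's far (+x) side marks the reading.
- blue_counter_button (a point): Centre of the top of the BLUE counter's step button: round black key, 32 mm across, pale disc on top, at the end nearer the robot, 64 mm above the desk when up. Travels 10 mm straight down to a stop, springs up by itself; about 3 N all the way; the dial steps at about two thirds of the travel. Round it nothing within 25 mm is above 48 mm. The point moves with the key.
- blue_counter_dial (a joint): Turn of the BLUE counter's 72 mm dial, rad. Eight equal sectors numbered 1 to 8, cream but number 6 red. At 0 the 1 is at the pointer; each press adds 0.785 (45 degrees, counter-clockwise from above), so N reads at (N-1) x 0.785 and the red 6 at 3.927. A detent holds it at whole numbers. It starts at 2, 3 or 4. The window keeps fingers off it.
- yellow_counter_red (a point): Centre of the red number 6 on the dial of the YELLOW counter, 26 mm from its dial's axis. That counter is the same device in a yellow housing, standing to the left or right of the blue one, 0.2 to 0.4 m away; it is not to be stepped, so this point must stay where it is.

How it is judged:
By the outcome, as a careful person would: the job done as asked, in the order asked, and still so for the second after the job is handed in, with the robot touching nothing.
It also fails if it takes over 35 s, if anything falls off the work surface, if the arm or the gripper's body presses on something with over 40 N, if the wrist force passes 120 N, or if a joint passes its speed limit or range.

## Working session

There is one attempt and no reset: what is moved stays moved. The work goes in short steps, Python scripts to look and compute and a shell command to move; the robot and the scene stay as the last step left them, time stands still between calls to the robot, and variables do not carry over. Pictures are saved under pics/ and viewed, at most 10 in all, crops included, and the job is handed in when it is done.

```bash
mkdir -p pics; cat > h.py <<'E'
import numpy as np,cv2
from workcell import r
def get(n):
    s=r.state(); d=r.get_image(n); d['s']=s
    d['f']=d['img'].shape[0]/2/np.tan(np.radians(d['vertical_fov'])/2)
    return d
def plane(d,u,v,z):
    R=np.array(d['R']);t=np.array(d['t']);c=-R.T@t
    ray=R.T@np.array([(u-d['cx'])/d['f'],(v-d['cy'])/d['f'],1.])
    return c+ray*(z-c[2])/ray[2]
def save(d,n): cv2.imwrite('pics/'+n,cv2.cvtColor(d['img'],cv2.COLOR_RGB2BGR))
E
python3 - <<'E'
from h import *
a=get('scene');b=get('side')
cv2.imwrite('pics/a.png',cv2.cvtColor(np.hstack([cv2.resize(a['img'],(400,300)),cv2.resize(b['img'],(400,300))]),cv2.COLOR_RGB2BGR))
save(a,'scene.png')
for d in(a,b): print(-np.array(d['R']).T@d['t'],np.array(d['R'])[2])
E
```

```text
[0.08479396 0.73200568 0.6048817 ] [ 0.43861599 -0.72526403 -0.5306676 ]
[0.44395472 0.7174749  0.56607204] [ 0.08881008 -0.81777029 -0.56865149]
```

View pics/a.png

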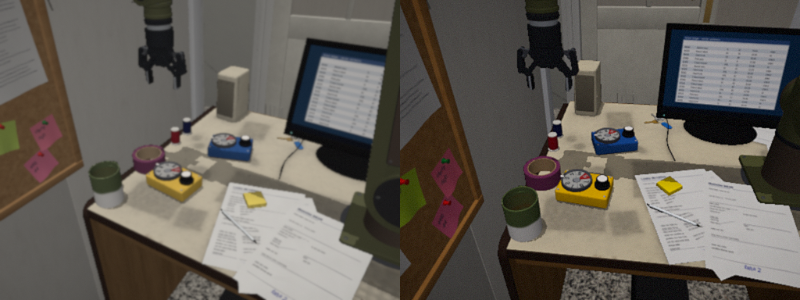

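View pics/scene.png

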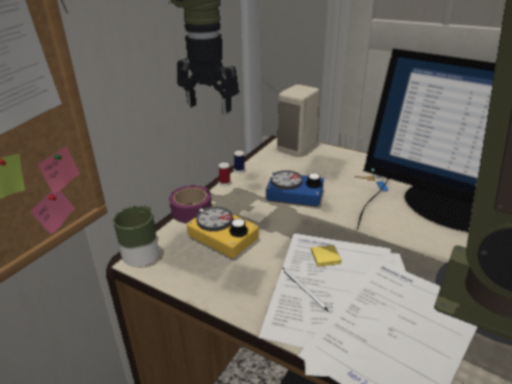

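The blue counter is at about (295,188) in the scene view, with its button at (314,180). The yellow counter is at (223,232). Next I'll locate the button precisely.

```bash
python3 - <<'E'
from h import *
for n,(bu,bv) in (('scene',(314,180)),('side',(290,171))):
    d=get(n)
    x=d['img'][bv-30:bv+30,bu-65:bu+35]
    hsv=cv2.cvtColor(d['img'],cv2.COLOR_RGB2HSV)
    m=cv2.inRange(hsv,(105,140,40),(125,255,255))
    k,l,st,ce=cv2.connectedComponentsWithStats(m)
    for i in range(1,k):
        if st[i,4]>100: print(n,st[i],ce[i].round(1),plane(d,*ce[i],.035).round(3))
    p=plane(d,bu,bv,.064);print('guess',p.round(3))
    # pale blobs near button
    w=cv2.inRange(hsv,(0,0,130),(180,90,255));k,l,st,ce=cv2.connectedComponentsWithStats(w)
    for i in range(1,k):
        if 8<st[i,4]<200 and np.hypot(*(ce[i]-(bu,bv)))<40: print('pale',st[i],ce[i].round(1),plane(d,*ce[i],.064).round(4))
    cv2.imwrite(f'pics/c_{n}.png',cv2.cvtColor(cv2.resize(x,None,fx=6,fy=6,interpolation=2),cv2.COLOR_RGB2BGR))
a=cv2.imread('pics/c_scene.png');b=cv2.imread('pics/c_side.png');cv2.imwrite('pics/c.png',cv2.resize(np.vstack([a,b]),(500,600)))
E
```

```text
scene [ 374   58  119  126 2497] [414.7 109.1] [ 0.349 -0.769  0.035]
scene [267 177  54  28 786] [295.7 193.9] [ 0.464 -0.08   0.035]
guess [ 0.434 -0.116  0.064]
pale [273 173  27  12 199] [285.7 178.6] [ 0.4968 -0.0885  0.064 ]
side [ 337   38  175  110 3722] [421.4  81.2] [-0.042 -0.881  0.035]
side [245 165  59  33 946] [275.8 185.2] [ 0.481 -0.08   0.035]
guess [ 0.449 -0.101  0.064]
pale [248 166  32  13 151] [264.3 172.8] [ 0.5095 -0.0865  0.064 ]
```

View pics/c.png

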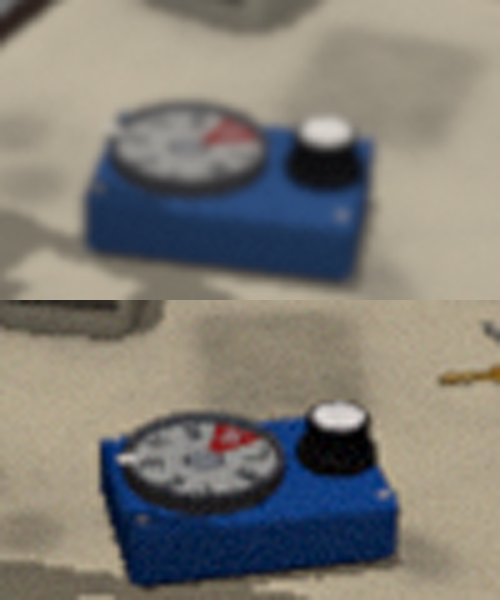

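```bash
cat >> h.py <<'E'
def dial(d,roi,z=.047):
    x0,x1,y0,y1=roi
    hsv=cv2.cvtColor(d['img'],cv2.COLOR_RGB2HSV)[y0:y1,x0:x1]
    m=cv2.inRange(hsv,(0,90,50),(9,255,255))|cv2.inRange(hsv,(168,90,50),(180,255,255))
    v,u=np.nonzero(m); 
    return plane(d,u.mean()+x0,v.mean()+y0,z),len(u)
E
python3 - <<'E'
from h import *
for n,b,c,p,roi in (('scene',(314.2,176.2),(286.4,179.2),(273.5,175.5),(265,308,165,200)),('side',(292.6,164.4),(266.4,173),(250,173),(243,285,160,186))):
    d=get(n); B=plane(d,*b,.064);C=plane(d,*c,.049);P=plane(d,*p,.051)
    print(n,B.round(4),C.round(4),'axis',np.degrees(np.arctan2(*(C-B)[1::-1])).round(1),np.hypot(*(C-B)[:2]).round(4))
    q,k=dial(d,roi); ax=np.arctan2(*(C-B)[1::-1])
    print('red',q.round(4),k,np.degrees(np.arctan2(*(q-C)[1::-1])-ax).round(1),np.hypot(*(q-C)[:2]).round(4))
print(r.state()['tcp_pos'],r.state()['width'])
E
```

```text
scene [ 0.4414 -0.133   0.064 ] [ 0.5054 -0.1096  0.049 ] axis 20.1 0.0682
red [ 0.4958 -0.1361  0.047 ] 12 -129.9 0.0282
side [ 0.4434 -0.1332  0.064 ] [ 0.5062 -0.1101  0.049 ] axis 20.2 0.0669
red [ 0.4975 -0.137   0.047 ] 35 -128.1 0.0282
[ 6.49792227e-01 -2.59500506e-05  2.38870462e-01] 0.08566256238525306
```

The red 6 is about 130° clockwise of the pointer, so the dial reads 3 and needs 3 presses. The button is at (0.4425, -0.133). I'll move above it with the gripper shut.

```bash
python3 -m handwheel '[{"grip":-1,"dx":-0.5,"dy":-0.33},{"grip":-1,"dx":-1,"dy":-0.67},{"grip":-1,"dx":-1,"dy":-0.67},{"grip":-1,"dx":-1,"dy":-0.67}]'
python3 -m handwheel '[{"grip":-1,"dx":-0.5,"dy":-0.33,"dz":-0.3},{"grip":-1,"dx":-1,"dy":-0.66,"dz":-0.6},{"grip":-1,"dx":-1.0,"dy":-0.66,"dz":-1},{"grip":-1,"dx":-1.0,"dy":-0.66,"dz":-1},{"grip":-1,"dx":-1.0,"dy":-0.66,"dz":-1}]'
python3 - <<'E'
from h import *
s=r.state();print(s['tcp_pos'],s['width'],s['ft_force'],s['clock'])
d=get('wrist');print(np.array(d['tool_from_camera']).round(3));save(d,'w.png')
b=get('side');cv2.imwrite('pics/s2.png',cv2.cvtColor(cv2.resize(b['img'][90:220,210:340],None,fx=4,fy=4,interpolation=2),cv2.COLOR_RGB2BGR))
E
```

```text
[ 6.49792227e-01 -2.59500506e-05  2.38870462e-01] 0.08566256238525306 [0.54585407 0.28740547 0.7486689 ] 0.3
[[ 0.001 -0.945 -0.326  0.084]
 [ 1.     0.     0.001  0.001]
 [-0.001 -0.326  0.945 -0.135]
 [ 0.     0.     0.     1.   ]]validation failed for argument at $[0]...
validation failed for argument at $[0]...
```

View pics/w.png

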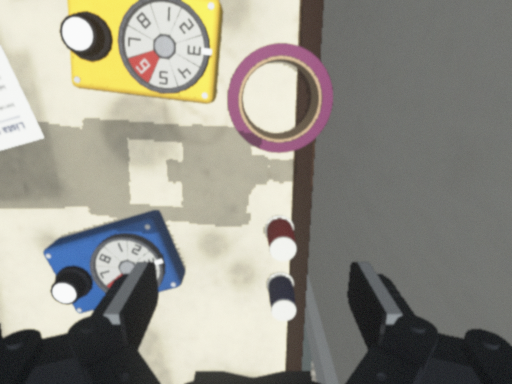

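View pics/s2.png

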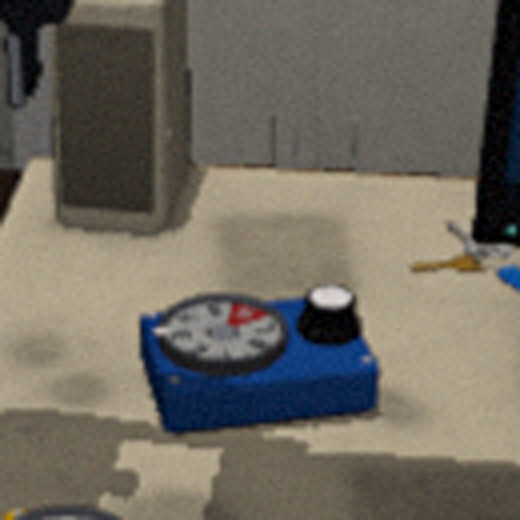

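The call was refused and nothing moved: each row needs all five numbers. In the wrist view the blue dial has 2 at upper right with the pointer at (160,262), which fits a reading of 3. The blue button is at (65,292).

```bash
python3 -m handwheel '[{"grip":-1,"dx":-0.5,"dy":-0.33,"dz":0,"twist":0},{"grip":-1,"dx":-1,"dy":-0.67,"dz":0,"twist":0},{"grip":-1,"dx":-1,"dy":-0.67,"dz":0,"twist":0},{"grip":-1,"dx":-1,"dy":-0.67,"dz":0,"twist":0}]'
python3 -m handwheel '[{"grip":-1,"dx":-0.5,"dy":-0.33,"dz":-0.3,"twist":0},{"grip":-1,"dx":-1,"dy":-0.66,"dz":-0.6,"twist":0},{"grip":-1,"dx":-1,"dy":-0.66,"dz":-1,"twist":0},{"grip":-1,"dx":-1,"dy":-0.66,"dz":-1,"twist":0},{"grip":-1,"dx":-1,"dy":-0.66,"dz":-1,"twist":0},{"grip":-1,"dx":-1,"dy":-0.66,"dz":-1,"twist":0}]'
python3 - <<'E'
from h import *
d=get('wrist');s=d['s'];print(s['tcp_pos'],s['width'],s['ft_force'],s['clock'])
save(d,'w2.png')
b=get('side');cv2.imwrite('pics/s2b.png',cv2.cvtColor(cv2.resize(b['img'][90:220,210:340],None,fx=4,fy=4,interpolation=2),cv2.COLOR_RGB2BGR))
E
python3 -c "
import cv2,numpy as np
a=cv2.imread('pics/w2.png');b=cv2.imread('pics/s2b.png');cv2.imwrite('pics/w3.png',np.hstack([cv2.resize(a,(420,315)),cv2.resize(b,(315,315))]))"
```

```text
clock: 0.9
tcp_pos: [0.5503, -0.0671, 0.2399]
ee_rot: [0.0, 0.707, 0.707, 0.0]
ft_force: [0.6, 0.5, -0.2]
width: 0.0124
gripper_force: 0.0
clock: 1.65
tcp_pos: [0.4522, -0.1331, 0.1418]
ee_rot: [0.002, 0.707, 0.708, 0.001]
ft_force: [0.3, 0.5, 0.6]
width: 0.0001
gripper_force: 0.0
[ 0.45220234 -0.13314115  0.14179921] 0.00010371760530727481 [0.30104831 0.5042834  0.60177762] 1.65
```

View pics/w3.png

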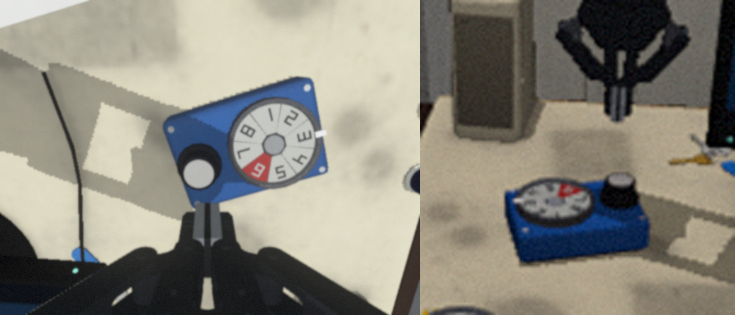

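The wrist view shows the blue dial reading 3, with 4, 5 and red 6 next clockwise. That confirms 3 presses. I'll check the button position with this closer view.

```bash
python3 - <<'E'
from h import *
from scipy.spatial.transform import Rotation as Ro
d=get('wrist');s=d['s'];q=s['ee_rot'];R=Ro.from_quat([*q[1:],q[0]]).as_matrix();T=np.array(d['tool_from_camera'])
g=cv2.inRange(cv2.cvtColor(d['img'],cv2.COLOR_RGB2HSV),(0,0,170),(180,60,255))
k,l,st,ce=cv2.connectedComponentsWithStats(g)
i=l[211,243];u,v=ce[i];print(st[i],u,v)
c=R@T[:3,3]+s['tcp_pos'];ray=R@T[:3,:3]@np.array([(u-d['cx'])/d['f'],(v-d['cy'])/d['f'],1])
print((c+ray*(.064-c[2])/ray[2]).round(4),s['tcp_pos'],d['range_z'][211,243], (c+ray*d['range_z'][int(v),int(u)]).round(4))
E
```

```text
[226 196  35  33 870] 243.01379310344828 211.9390804597701
[ 0.4461 -0.1348  0.064 ] [ 0.45153331 -0.13307715  0.14111982] 0.22793959 [ 0.4461 -0.1347  0.0642]
```

```bash
python3 -m handwheel '[{"grip":-1,"dx":-0.06,"dy":-0.01,"dz":-0.4,"twist":0},{"grip":-1,"dx":-0.06,"dy":-0.01,"dz":-0.6,"twist":0},{"grip":-1,"dx":-0.06,"dy":-0.01,"dz":-0.6,"twist":0},{"grip":-1,"dx":-0.06,"dy":-0.01,"dz":-0.7,"twist":0},{"grip":-1,"dx":-0.06,"dy":-0.01,"dz":-0.78,"twist":0},{"grip":-1,"dx":-0.06,"dy":-0.01,"dz":-0.78,"twist":0},{"grip":-1,"dx":-0.06,"dy":-0.01,"dz":-0.78,"twist":0},{"grip":-1,"dx":-0.06,"dy":-0.01,"dz":-0.78,"twist":0}]'
python3 -m handwheel '[{"grip":-1,"dx":0,"dy":0,"dz":0.1,"twist":0},{"grip":-1,"dx":0,"dy":0,"dz":0.25,"twist":0},{"grip":-1,"dx":0,"dy":0,"dz":0.25,"twist":0},{"grip":-1,"dx":0,"dy":0,"dz":0.25,"twist":0}]'
python3 - <<'E'
from h import *
d=get('wrist');save(d,'w4.png')
E
```

```text
clock: 2.8
tcp_pos: [0.4447, -0.1343, 0.062]
ee_rot: [0.001, 0.707, 0.707, 0.0]
ft_force: [1.3, -0.2, 3.9]
width: 0.0
gripper_force: 1.8
clock: 3.3
tcp_pos: [0.4437, -0.1339, 0.0862]
ee_rot: [-0.0, 0.707, 0.707, -0.0]
ft_force: [-0.7, 0.1, 0.6]
width: 0.0001
gripper_force: 0.0
```

View pics/w4.png

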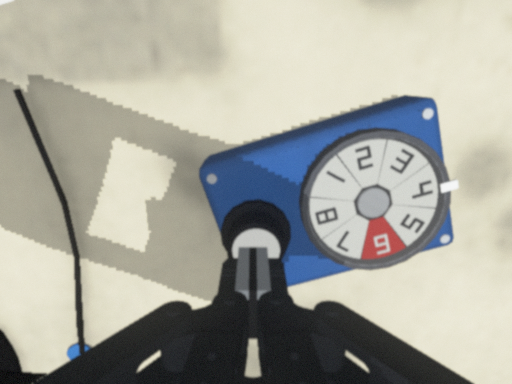

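One full press has moved the dial to 4, with the pointer at (448,187). Two more presses are needed.

```bash
python3 -m handwheel '[{"grip":-1,"dx":0,"dy":0,"dz":-0.1,"twist":0},{"grip":-1,"dx":0,"dy":0,"dz":-0.18,"twist":0},{"grip":-1,"dx":0,"dy":0,"dz":-0.25,"twist":0},{"grip":-1,"dx":0,"dy":0,"dz":-0.25,"twist":0},{"grip":-1,"dx":0,"dy":0,"dz":-0.25,"twist":0},{"grip":-1,"dx":0,"dy":0,"dz":-0.25,"twist":0},{"grip":-1,"dx":0,"dy":0,"dz":-0.1,"twist":0},{"grip":-1,"dx":0,"dy":0,"dz":0,"twist":0},{"grip":-1,"dx":0,"dy":0,"dz":0,"twist":0},{"grip":-1,"dx":0,"dy":0,"dz":0,"twist":0}]'
python3 - <<'E'
from h import *
d=get('wrist');save(d,'w5.png')
E
```

```text
clock: 4.6
tcp_pos: [0.4438, -0.1339, 0.0861]
ee_rot: [-0.0, 0.707, 0.707, -0.0]
ft_force: [0.5, 0.1, 0.5]
width: -0.0002
gripper_force: 0.0
```

View pics/w5.png

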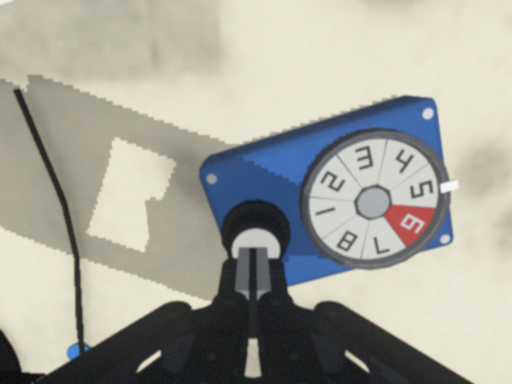

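The dial now reads 5 at the pointer (448,187), so I'll press once more and then lift clear.

```bash
python3 -m handwheel '[{"grip":-1,"dx":0,"dy":0,"dz":-0.1,"twist":0},{"grip":-1,"dx":0,"dy":0,"dz":-0.18,"twist":0},{"grip":-1,"dx":0,"dy":0,"dz":-0.25,"twist":0},{"grip":-1,"dx":0,"dy":0,"dz":-0.25,"twist":0},{"grip":-1,"dx":0,"dy":0,"dz":-0.25,"twist":0},{"grip":-1,"dx":0,"dy":0,"dz":-0.25,"twist":0},{"grip":-1,"dx":0,"dy":0,"dz":-0.1,"twist":0},{"grip":-1,"dx":0,"dy":0,"dz":0.2,"twist":0},{"grip":-1,"dx":0,"dy":0,"dz":0.5,"twist":0},{"grip":-1,"dx":0,"dy":0,"dz":0.5,"twist":0},{"grip":-1,"dx":0,"dy":0,"dz":0.5,"twist":0}]'
python3 - <<'E'
from h import *
d=get('wrist');save(d,'w6.png')
E
```

```text
clock: 6.02
tcp_pos: [0.4435, -0.1338, 0.1355]
ee_rot: [-0.001, 0.707, 0.707, -0.0]
ft_force: [0.2, 0.6, 0.3]
width: 0.0003
gripper_force: 0.0
```

View pics/w6.png

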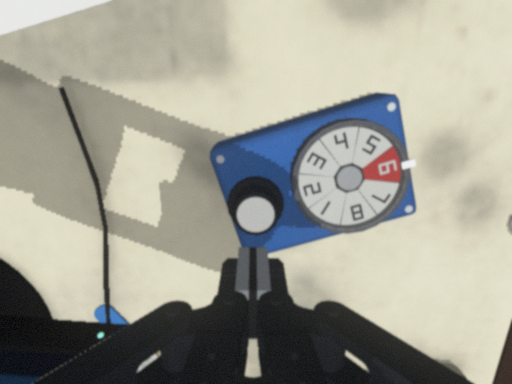

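The red 6 is at the pointer (406,164), the button at (255,213) is up, and the arm is clear.

```bash
python3 -c "
from workcell import r
print(r.hand_in())"
```

```text
the job is handed in; nothing more can be done
None
```

Three full presses took the blue counter from 3 to the red 6 at the white pointer; the arm never went near the yellow counter, and I handed the job in with the robot clear, at about 6 s on its clock.

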